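# Cover the loaded forming die

## Robot

A 7-joint arm with a two-finger parallel gripper is mounted at the origin on the work surface. World frame = base frame: x ahead of the robot, y to its left, z up, the work surface at z = 0. Lengths are in m, angles in rad, forces in N, time in s.
With the tool pointing down it reaches from about 0.425 to 1.025 m from the base axis. Payload 9.4 kg.
Tool frame: the origin (TCP) lies on the centre line of the jaws, within the pads' length; the fingertips stand 11 mm ahead of it and the grasp point (between the pads) lies 8 mm behind it; z points along the fingers, y is the direction in which the jaws open and shut (so a half turn about z gives the same grasp; the last joint's range is limited). The gripper opens to 85 mm and grips with 20 to 120 N. Pads are 22 mm wide; open, the fingers measure 114 mm over their backs; the gripper's body (76 mm by 85 mm) begins 54 mm behind the grasp point. The pads swing forward as they close: fully open they stand 13 mm farther back than shut.
Start: joints at [-1.322, 0.599, -0.003, 1.599, 0.002, 0.943, -0.08], TCP at [0.232, 0.687, 0.242] pointing down, gripper open.
Joint ranges: [-2.57, 2.57], [-0.35, 1.97], [-1.29, 1.29], [0.11, 2.56], [-1.05, 4.19], [0.11, 1.86], [-2.63, 2.63]. Speed limits (rad/s): [2.22, 2.22, 3.01, 3.01, 3.14, 3.14, 3.14].

## Interface

Orientations are given as a unit quaternion [x, y, z, w].
In Python, from cell import robot gives the robot as it stands. The module is installed in compiled form; this text tells all that it offers. Calls block until the motion is done:
- robot.goto(position, orientation): joint-space move of the TCP to a pose.
- robot.servo_line(position, frame=None, feed=0.15, f_stop=None): straight line of the TCP; frame=None keeps the orientation; feed is the mean speed in m/s. With f_stop (N) it stops when the force on the tool has changed by that much, and returns True; else False.
- robot.move_joints(angles): joint-space move.
- robot.grip(opening, force=None): opening from 0.0 (shut) to 1.0 (fully open); force is the grip in N (None keeps the last); returns when the fingers have stopped.
- robot.sleep(seconds).
- robot.ik(position, orientation): joint angles nearest the present ones, or None.
- robot.sense(): the state.
- robot.get_image(name): name is "scene" or "side" or "wrist"; returns a dict with "frame" (384x512x3 uint8, red, green, blue), "range_z" (384x512 float32, m along the optical axis (not along the pixel's ray), 0 where there is no reading), "fovy" (degrees; the focal length in pixels is half the picture's height over the tangent of half this angle, whatever the lens; pixels are square), "cx", "cy" (the principal point, pixels), "R" (3x3) and "t" (3): a world point X has camera coordinates R X + t. Camera axes: x right, y down, z forward; pixel columns grow to the right and rows downward; lengths in m; the calibration is good to about 2 mm. A picture is of the moment at which its call begins.
A pose or a line that the arm cannot do raises robot.Unreachable and nothing moves.
- robot.finish_job(): hands the job in, once; it reports no verdict.
Trained networks look in a picture, given as the dict that the camera call returned (one of the last four; its "shot" number tells which), for a name from the list of things; names that differ only in an ending like _2 or _b are one class to them, and where a whole thing is asked for, a point or a joint stands for the part that bears it (a point fixed in the world has none). Each returns a list of dicts, best first, with "conf" (0 to 1); they miss things now and then, are a little off and sometimes report something else, mostly with a low value. They report only what shows in the picture. A call takes as long as a camera call. They do not tell look-alikes from the thing itself.
- robot.look_for(name, picture): "extent" ([left, top, right, bottom] in pixels, round what is visible of it).
- robot.masks_of(name, picture): "pixels" (384x512 bool, what is visible of it) and "extent" ([left, top, right, bottom] in pixels, round what is visible of it).
- robot.mark_of(name, picture): "point" ([column, row] in pixels: a listed point, or the origin of a listed thing).
The state is a dict: "time_s": time; "q": joint angles; "joint_vel": joint speeds; "effort": joint torques, N m; "tcp_pos": TCP position; "orientation": TCP orientation; "force": force on the tool from outside, world axes, zero at the start; "ft_torque": the same for the moment, N m; "grip_width": opening from 0.0 (shut) to 1.0 (fully open).
Only numpy, scipy, OpenCV 4.12 (cv2) and the standard library are available. Lean on these libraries where they do the work, as an engineer would, in place of code of your own. Each camera call takes 0.05 s, during which the arm holds its last target. There are 200 camera calls.

## Task

One of the two forming dies on the jeweller's bench holds a flat disc ready for pressing; the other holds a dome that has already been pressed. Take the pressure plate that fits the die with the flat disc off the sloping rack and lower it, without dropping it, over that die's two guide pins until it rests flush, then let go. Leave the disc, the dome, the other plate and everything else on the bench where they are.

Things in the scene. Friction and masses are not known exactly. Their poses are not given: they have to be found in the camera images.
- die_long: long die: dark steel block fixed to the bench, 66 (own x) x 118 (own y) x 24 mm high, a round recess 44 mm wide, 6 mm deep amid its top, two upright guide pins at own y +46 and -46 mm, x 0; pins 8 mm across, 9 mm tall above the top face, tapered over the last 2.5 mm. Origin: centre of underside, z up; a seated plate's underside lies 24 mm above it
- die_short: short die: dark steel block fixed to the bench, 66 (own x) x 90 (own y) x 24 mm high, a round recess 44 mm wide, 6 mm deep amid its top, two upright guide pins at own y +32 and -32 mm, x 0; pins 8 mm across, 9 mm tall above the top face, tapered over the last 2.5 mm. Origin: centre of underside, z up; a seated plate's underside lies 24 mm above it
- plate_long: aluminium plate 60 (own x) x 114 (own y) x 10 mm, two through holes 10.2 mm wide at own y +46 and -46 mm, x 0. On its middle an upright steel grip fin, 36 mm along x, 12 mm thick along y, top 46 mm above the underside. Origin: centre of underside, z towards the fin. 0.2 to 0.4 kg. Starts on the rack, x up the slope, z leaning 35 degrees towards the robot. Fits only the long die, either way round
- plate_short: aluminium plate 60 (own x) x 86 (own y) x 10 mm, two through holes 10.2 mm wide at own y +32 and -32 mm, x 0. On its middle an upright steel grip fin, 36 mm along x, 12 mm thick along y, top 46 mm above the underside. Origin: centre of underside, z towards the fin. 0.2 to 0.4 kg. Starts on the rack, x up the slope, z leaning 35 degrees towards the robot. Fits only the short die, either way round
- blank: flat aluminium disc, 40 mm across, 4 mm thick, lying loose in the recess of one of the dies, 2 mm below its top face: that die is the loaded one. Origin: centre of its underside
- dome: pressed aluminium dome, 40 mm across, 19 mm high, round side up, in the recess of the other die and standing 13 mm above its top face. Origin: centre of its underside
- rack: wooden rack fixed to the bench, 380 mm wide (own y), 110 mm deep (own x); its board slopes 35 degrees, low side towards the robot, with a low lip at the foot on which the plates rest side by side. Origin: centre of its underside; the middle of each plate's underside lies 60 mm above the bench
- ring_cone: brass ring cone, 26 mm wide foot, 42 mm tall, stands between the dies; origin at its underside
- jar: amber glass jar with dark cap, 48 mm across, 55 mm tall; origin at its underside
- hammer: hammer lying on the bench, 200 mm long; origin near its middle on the bench
- bench_block: flat steel bench block 80 x 80 x 30 mm; origin at its underside
- scrap_tray: white open tray 90 x 120 x 22 mm; origin at its underside
- bangle: plain brass bangle lying flat, 66 mm across, 8 mm high; origin at its underside
- screwdriver: screwdriver lying on the bench, 150 mm long; origin on the bench
Things that resemble listed ones, but are neither listed nor needed, are in the scene too. Leave any green look-alike of the die_long alone.

How it is judged:
At the end, for the whole second after the job is handed in: The plate that fits the die with the flat disc sits on that die over both pins: its underside within 1.8 mm of the die's top face, level within 0.03 rad, centred within 4 mm, at rest and released; the disc is still in that die and the other plate is within 20 mm of where it began (((horizontal distance between blank and die_long below 0.015 m and z of plate_long in the frame of die_long between 0.022 and 0.0258 m and horizontal distance between plate_long and die_long below 0.004 m and angle between the y axis of plate_long and the y axis of die_long, either way round below 0.06 rad and angle between plate_long's own z axis and vertical below 0.03 rad and linear speed of plate_long below 0.01 m/s and distance of plate_short from where it was at the start of the episode below 0.02 m) or (horizontal distance between blank and die_short below 0.015 m and z of plate_short in the frame of die_short between 0.022 and 0.0258 m and horizontal distance between plate_short and die_short below 0.004 m and angle between the y axis of plate_short and the y axis of die_short, either way round below 0.06 rad and angle between plate_short's own z axis and vertical below 0.03 rad and linear speed of plate_short below 0.01 m/s and distance of plate_long from where it was at the start of the episode below 0.02 m))); the robot touches nothing.
It fails at once if the disc or the dome is moved by more than 12 mm (distance of any of blank, dome from where it was at the start of the episode above 0.012 m).
It fails at once if a plate is dropped: it moves faster than 0.3 m/s with no finger on it ((linear speed of plate_long above 0.3 m/s and contact force between the fingers and plate_long below 0.05 N) or (linear speed of plate_short above 0.3 m/s and contact force between the fingers and plate_short below 0.05 N)).
It fails at once if something else on the bench is moved by more than 30 mm (distance of any of ring_cone, jar, hammer, bench_block, scrap_tray, bangle, screwdriver from where it was at the start of the episode above 0.03 m).
It also fails if it takes over 38 s, if anything falls off the work surface, if the arm or the gripper's body presses on something with over 40 N, if the wrist force passes 120 N, or if a joint passes its speed limit or range.

## Working session

There is one attempt and no reset: what is moved stays moved. The work goes in short steps, each a Python script; the robot and the scene stay as the last script left them, time stands still between calls to the robot, and variables do not carry over. Pictures are saved under pics/ and viewed, about 8 in all and at most 12, crops included, and the job is handed in when it is done.

```bash
mkdir -p pics; cat > h.py <<'E'
import numpy as np, cv2
from cell import robot
def K(p): f=p["frame"].shape[0]/2/np.tan(np.radians(p["fovy"])/2); return f,p["cx"],p["cy"]
def cloud(p):
    f,cx,cy=K(p); z=p["range_z"].astype(float); v,u=np.mgrid[:z.shape[0],:z.shape[1]]
    c=np.stack([(u-cx)/f*z,(v-cy)/f*z,z],-1)
    W=(c-p["t"])@p["R"]; W[z<=0]=np.nan
    return W
def save(n,im): cv2.imwrite("pics/"+n,cv2.cvtColor(im,cv2.COLOR_RGB2BGR))
E
python3 - <<'E'
from h import *
ims=[]
for c in ["scene","side"]:
    p=robot.get_image(c); ims.append(p["frame"]); W=cloud(p)
    print(c,p["fovy"],p["cx"],p["cy"],-p["R"].T@p["t"])
    for n in ["die_long","die_short","plate_long","plate_short","blank","dome","rack"]:
        for m in robot.masks_of(n,p)[:3]:
            P=W[m["pixels"]]; print(n,round(m["conf"],2),np.round(m["extent"]),np.round(np.nanmedian(P,0),3))
    save(c+".png",cv2.resize(p["frame"],(800,600),interpolation=cv2.INTER_CUBIC))
E
```

```text
scene 49.15198554154053 256.29082090435236 196.4705434579666 [ 1.52121773 -0.06968979  0.70328794]
die_long 0.93 [274. 190. 318. 209.] [0.472 0.165 0.022]
die_long 0.79 [352. 164. 391. 184.] [0.344 0.436 0.021]
die_long 0.69 [228. 179. 265. 201.] [0.375 0.015 0.022]
die_short 0.95 [188. 202. 223. 222.] [ 0.486 -0.119  0.023]
plate_long 0.84 [184. 210. 228. 228.] [ 0.639 -0.107  0.081]
plate_short 0.75 [240. 205. 252. 215.] [0.492 0.001 0.014]
plate_short 0.61 [273. 208. 307. 228.] [0.666 0.105 0.082]
blank 0.47 [200. 207. 212. 212.] [ 0.469 -0.113  0.022]
dome 0.63 [289. 190. 305. 200.] [0.462 0.167 0.031]
rack 0.82 [174. 221. 325. 258.] [ 0.665 -0.004  0.013]
side 48.621247680786595 252.90277619900252 193.6914845124907 [ 0.44727117 -1.00492119  0.95102388]
die_long 0.93 [224. 165. 247. 192.] [0.453 0.146 0.023]
die_long 0.9 [192. 198. 216. 224.] [0.355 0.005 0.023]
die_long 0.74 [186. 127. 218. 150.] [0.33  0.424 0.021]
die_short 0.66 [230. 221. 259. 251.] [ 0.47  -0.136  0.023]
die_short 0.51 [193. 163. 203. 178.] [0.331 0.216 0.021]
plate_long 0.88 [282. 204. 304. 240.] [ 0.616 -0.115  0.075]
plate_long 0.33 [242. 140. 254. 159.] [0.505 0.331 0.035]
plate_long 0.27 [223. 272. 295. 322.] [ 0.523 -0.347  0.023]
plate_short 0.79 [280. 163. 300. 191.] [0.641 0.099 0.077]
dome 0.37 [226. 170. 238. 179.] [0.451 0.162 0.031]
rack 0.85 [276. 158. 309. 258.] [ 0.638 -0.069  0.05 ]
```

View pics/scene.png

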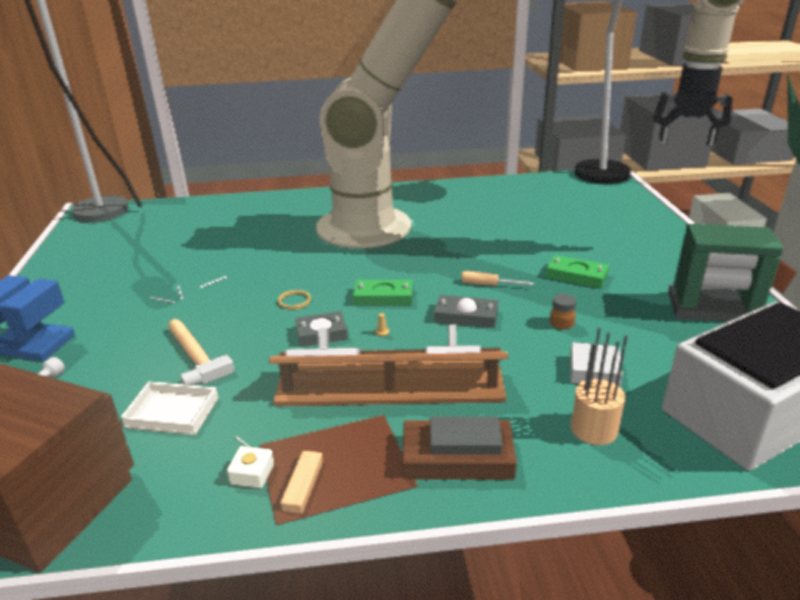

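View pics/side.png

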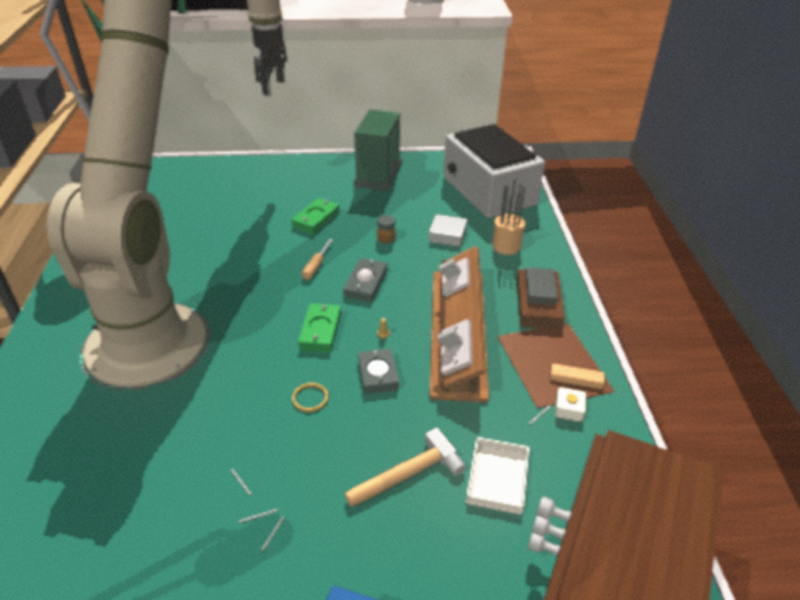

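The dark short die (side picture 378,368) holds the flat white disc and the dark long die (365,278) holds the dome. The green blocks at (320,327) and (316,215) are look-alikes. So the short plate is needed, the smaller one at side (455,275), y≈+0.1. I'll confirm this with the wrist camera.

```bash
python3 - <<'E'
from h import *
from scipy.spatial.transform import Rotation as R
s=robot.sense(); print(np.round(s["orientation"],3),s["time_s"], s["grip_width"])
M=R.from_quat(s["orientation"]).as_matrix();print(np.round(M,2))
p=robot.get_image("wrist"); print("cam in tcp",np.round(M.T@(-p["R"].T@p["t"]-s["tcp_pos"]),3),"axis",np.round(M.T@p["R"][2],2),"imgx",np.round(M.T@p["R"][0],2),p["fovy"])
down=R.from_matrix(np.array([[0,1,0],[1,0,0],[0,0,-1.]]).T)  # candidates
for nm,Q in [("a",[[1,0,0],[0,-1,0],[0,0,-1]]),("b",[[-1,0,0],[0,1,0],[0,0,-1]])]:
    q=R.from_matrix(np.array(Q,float)).as_quat()
    t=np.radians(35); Qt=R.from_euler('y',-35,degrees=True).as_matrix()@np.array(Q,float)
    for pos,o in [((0.52,-.03,.36),q),((0.64,.1,.09),R.from_matrix(Qt).as_quat()),((0.6,.1,.16),R.from_matrix(Qt).as_quat()),((.485,-.12,.05),q)]:
        j=robot.ik(pos,o); print(nm,pos,None if j is None else np.round(j,2))
E
```

```text
[0.162 0.987 0.    0.   ] 0.8 0.9972631226818709
[[-0.95  0.32  0.  ]
 [ 0.32  0.95  0.  ]
 [-0.    0.   -1.  ]]
cam in tcp [ 0.075 -0.001 -0.131] axis [-0.3   0.    0.96] imgx [-0.  1. -0.] 60.87428287428301
a (0.52, -0.03, 0.36) [-0.85  0.37  1.12  1.95 -0.39  1.05 -1.13]
a (0.64, 0.1, 0.09) [ 0.04  0.73 -0.55  2.3   2.25  0.68  2.24]
a (0.6, 0.1, 0.16) [-0.1   0.53 -0.37  2.36  2.23  0.5   2.17]
a (0.485, -0.12, 0.05) [-0.03  0.67  0.23  2.26 -0.58  0.26 -0.85]
b (0.52, -0.03, 0.36) [-0.32  0.23  0.33  1.93 -0.09  1.    1.63]
b (0.64, 0.1, 0.09) [ 0.36  0.95 -1.1   2.28  2.02  1.05 -0.53]
b (0.6, 0.1, 0.16) [ 0.36  0.75 -1.1   2.34  1.9   0.92 -0.54]
b (0.485, -0.12, 0.05) [ 0.23  0.66 -0.15  2.25  0.36  0.26  1.33]
```

```bash
python3 - <<'E'
from h import *
robot.goto([0.54,-.02,.33],[0,1,0,0]) 
p=robot.get_image("wrist"); W=cloud(p); s=robot.sense(); print(s["time_s"],np.round(s["tcp_pos"],3),np.round(s["orientation"],3),np.round(s["q"],2))
np.savez("w1.npz",W=W,**{k:p[k] for k in ["frame","range_z","R","t","fovy","cx","cy"]})
for n in ["die_long","die_short","plate_long","plate_short","blank","dome","rack"]:
    for m in robot.masks_of(n,p)[:2]:
        np.save(f"m_{n}.npy",m["pixels"]) if m is not None else 0
        P=W[m["pixels"]]; print(n,round(m["conf"],2),np.round(m["extent"]),np.round(np.nanmedian(P,0),3))
save("w1.png",cv2.resize(p["frame"],(800,600),interpolation=cv2.INTER_CUBIC))
E
```

```text
3.6333 [ 0.54  -0.019  0.33 ] [-0.001  1.     0.    -0.   ] [-0.26  0.28  0.25  1.93 -0.09  0.94  1.6 ]
die_long 0.82 [234.   0. 335.  36.] [0.378 0.023 0.023]
die_long 0.78 [348.  36. 458. 117.] [0.451 0.165 0.023]
die_short 0.97 [142.  60. 220. 124.] [ 0.468 -0.113  0.023]
plate_long 0.58 [138. 183. 237. 242.] [ 0.618 -0.103  0.071]
plate_long 0.51 [349.  37. 462. 120.] [0.452 0.165 0.023]
plate_short 0.62 [314. 204. 382. 258.] [0.64  0.1   0.072]
blank 0.68 [166.  76. 199. 109.] [ 0.47  -0.114  0.021]
dome 0.66 [388.  59. 417.  96.] [0.453 0.165 0.031]
dome 0.37 [141.  62. 220. 123.] [ 0.468 -0.112  0.023]
rack 0.8 [120. 160. 411. 280.] [ 0.629 -0.001  0.052]
rack 0.24 [  0.  86.  84. 192.] [ 0.553 -0.325  0.023]
```

View pics/w1.png

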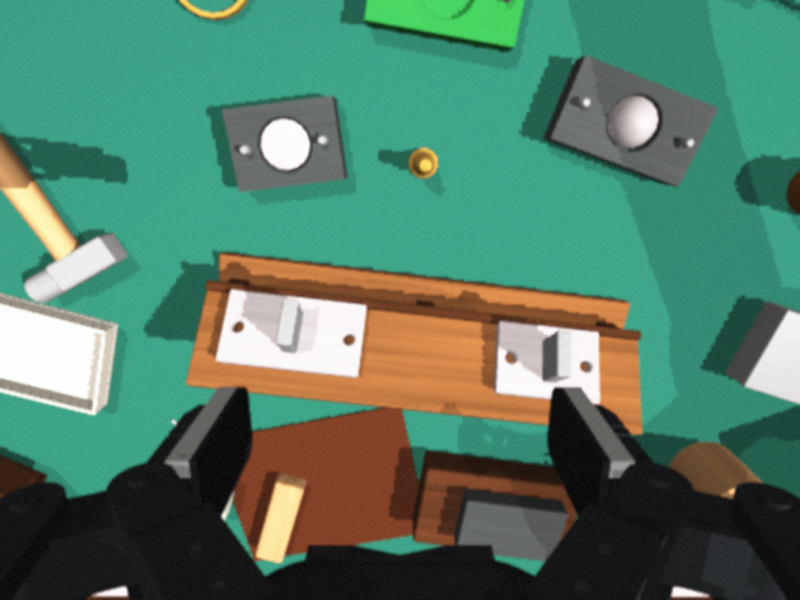

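The dark short die at (285,145) has the flat disc, the dome is in the dark long die at (632,120), and the short plate is at (550,360) in the 800x600 view. Next I'll fit poses for the plate and the die.

```bash
cat >> h.py <<'E'
from scipy.spatial.transform import Rotation as Rot
def rect_in_plane(P,n,lo=None):
    """P Nx3 points on plane with normal n: returns centre, long axis, sizes."""
    n=n/np.linalg.norm(n); e1=np.cross([0,1.,0],n); e1/=np.linalg.norm(e1); e2=np.cross(n,e1); o=P.mean(0)
    uv=((P-o)@np.stack([e1,e2],1)*1000).astype(np.float32)
    (c,wh,a)=cv2.minAreaRect(uv); b=cv2.boxPoints((c,wh,a)); s=b[1]-b[0]; t=b[2]-b[1]; L=s if np.hypot(*s)>np.hypot(*t) else t
    L=L/np.hypot(*L); ax=L[0]*e1+L[1]*e2; ax*=np.sign(ax[1])
    return o+(c[0]*e1+c[1]*e2)/1000,ax,sorted(wh)
def plane(P,it=4,tol=.004):
    k=np.ones(len(P),bool)
    for _ in range(it):
        c=P[k].mean(0); n=np.linalg.svd(P[k]-c,full_matrices=False)[2][2]; n*=np.sign(n[2]); k=abs((P-c)@n)<tol
    return c,n,k
def plate_fit(W,m):
    P=W[m]; P=P[~np.isnan(P).any(1)]; 
    t=np.radians(35); g=np.array([-np.sin(t),0,np.cos(t)]); h=P@g; P=P[abs(h-np.median(h))<.008]
    c,n,k=plane(P); C,ax,wh=rect_in_plane(P[k],n); return C,n,ax,wh
def die_fit(W,m):
    P=W[m]; P=P[~np.isnan(P).any(1)]; P=P[abs(P[:,2]-.024)<.004]
    C,ax,wh=rect_in_plane(P,np.array([0,0,1.])); return C,ax,wh,np.median(P[:,2])
def pix(p,X):
    f,cx,cy=K(p); c=p["R"]@X+p["t"]; return c[0]/c[2]*f+cx,c[1]/c[2]*f+cy
E
python3 - <<'E'
from h import *
d=dict(np.load("w1.npz")); W=d["W"]
C,n,ax,wh=plate_fit(W,np.load("m_plate_short.npy")); print("plate top C",np.round(C,4),"n",np.round(n,3),"tilt",np.degrees(np.arccos(n[2])),"y ax",np.round(ax,3),wh)
D,da,dwh,z=die_fit(W,np.load("m_die_short.npy")); print("die",np.round(D,4),np.round(da,3),dwh,z)
print("origin plate",np.round(C-.01*n,4)); print([np.round(pix(d,X)) for X in (C,D,D+.032*da,D-.032*da,C+.032*ax)])
im=d["frame"]; save("w1c.png",np.hstack([cv2.resize(im[50:140,130:250],(400,300)),cv2.resize(im[190:280,290:410],(400,300))]))
E
```

```text
plate top C [0.6432 0.1055 0.0666] n [-0.57   0.069  0.819] tilt 35.04544830875993 y ax [ 0.115  0.993 -0.004] [62.383262634277344, 86.60430145263672]
die [ 0.4704 -0.1144  0.0233] [-0.119  0.993 -0.   ] [65.84178924560547, 90.37462615966797] 0.02330346185195115
origin plate [0.6489 0.1048 0.0584]
[array([351., 230.]), array([182.,  93.]), array([206.,  90.]), array([157.,  96.]), array([375., 233.])]
```

View pics/w1c.png

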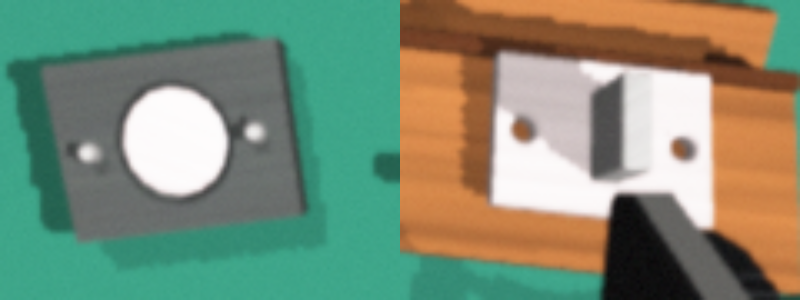

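Confirmed in the crop: flat disc in the dark short die, and the short plate with its two holes on the rack. I'll take one closer look at each from the same relative standoff, so that hand-eye errors cancel.

```bash
cat >> h.py <<'E'
B=np.diag([-1.,1,-1])
def ori(n,y):  # tool z=-n, tool y = y axis
    y=y-n*(y@n); y/=np.linalg.norm(y); z=-n/np.linalg.norm(n); x=np.cross(y,z); return Rot.from_matrix(np.stack([x,y,z],1))
H=0.026   # TCP height above plate underside when grasping
def look(name,tag):
    p=robot.get_image("wrist"); W=cloud(p); ms=robot.masks_of(name,p); s=robot.sense()
    np.savez(tag+".npz",W=W,m=ms[0]["pixels"] if ms else 0,**{k:p[k] for k in ["frame","range_z","R","t","fovy","cx","cy"]},tp=s["tcp_pos"],tq=s["orientation"])
    save(tag+".png",p["frame"]); print(tag,[(round(m["conf"],2),np.round(m["extent"])) for m in ms],round(s["time_s"],2),np.round(s["tcp_pos"],4),np.round(s["q"],2))
    return p,W,(ms[0]["pixels"] if ms else None)
E
python3 - <<'E'
from h import *
D=np.array([.4704,-.1144,.024]); da=np.array([-.119,.993,0]); Q=ori(np.array([0,0,1.]),da)
robot.goto(D+[0,0,H+.10],Q.as_quat())
p,W,m=look("die_short","d2"); C,ax,wh,z=die_fit(W,m); print(np.round(C,4),np.round(ax,3),wh,z)
n=np.array([-.5696,.068,.819]); n/=np.linalg.norm(n); y=np.array([.115,.993,0]); Q=ori(n,y); O=np.array([.6489,.1048,.0590])
a=np.array([.6,.05,.30])
robot.goto(O+n*(H+.10),Q.as_quat())
p,W,m=look("plate_short","p2"); C,n,ax,wh=plate_fit(W,m); print("top",np.round(C,4),np.round(n,4),np.round(ax,3),wh)
a=cv2.imread("pics/d2.png"); b=cv2.imread("pics/p2.png"); cv2.imwrite("pics/dp2.png",cv2.resize(np.vstack([a,b]),None,fx=.78,fy=.78))
E
```

```text
d2 [(0.87, array([200., 137., 314., 222.]))] 4.95 [ 0.4721 -0.1138  0.1511] [-0.01  0.46  0.18  2.23 -0.18  0.45  2.  ]
[ 0.4703 -0.1145  0.0232] [-0.117  0.993 -0.   ] [66.21635437011719, 90.34477996826172] 0.02327053349621663
p2 [(0.8, array([200., 149., 314., 229.]))] 7.34 [0.5771 0.1131 0.1621] [ 0.27  0.73 -1.1   2.36  1.82  1.01 -0.68]
top [0.644  0.1054 0.0673] [-0.5707  0.0693  0.8183] [0.121 0.993 0.   ] [60.89950180053711, 86.18380737304688]
```

View pics/dp2.png

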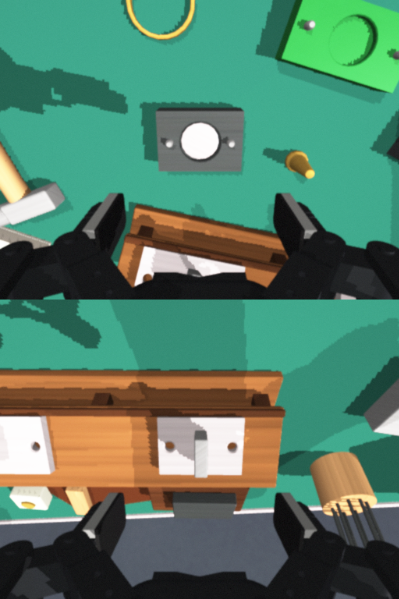

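```bash
python3 - <<'E'
from h import *
n=np.array([-.5707,.0693,.8183]); n/=np.linalg.norm(n); y=np.array([.121,.993,0]); Q=ori(n,y).as_quat(); O=np.array([.6497,.1047,.0591])+.0009*n
robot.grip(0.5,80)
robot.servo_line(O+n*(H+.03),Q,feed=.12)
print("touch",robot.servo_line(O+n*H,Q,feed=.06,f_stop=12))
s=robot.sense(); print(np.round(s["tcp_pos"]-O-n*H,4),np.round(s["force"],1))
robot.grip(0.0,80)
s=robot.sense(); print("w",s["grip_width"],np.round(s["force"],1))
robot.servo_line(O+n*(H+.05),Q,feed=.08)
robot.servo_line(O+n*(H+.05)+[0,0,.10],Q,feed=.15)
robot.sleep(.2)
s=robot.sense(); print("w",s["grip_width"],np.round(s["force"],1),np.round(s["tcp_pos"],4))
p,W,m=look("plate_short","p3")
if m is not None:
    C,n3,ax,wh=plate_fit(W,m); T=Rot.from_quat(s["orientation"]).as_matrix(); print("top in tool",np.round(T.T@(C-s["tcp_pos"]),4),np.round(T.T@n3,3),np.round(T.T@ax,3),wh)
D=np.array([.4703,-.1145,.024]); da=np.array([-.117,.993,0]); q=ori(np.array([0,0,1.]),da).as_quat()
j=robot.ik(D+[0,0,H+.1],q); print(np.round(s["q"],2),None if j is None else np.round(j,2))
E
```

```text
touch False
[-0.0002  0.0001 -0.0003] [-0.2  0.5 -0.1]
w 0.12347153467523007 [-3.3 -0.3  4.5]
w 0.12875287333525562 [ 0.6 -0.3 -2. ] [0.6055 0.1099 0.2209]
p3 [(0.93, array([166., 183., 346., 325.]))] 11.48 [0.6056 0.1101 0.2212] [ 0.34  0.63 -1.12  2.25  1.66  0.91 -0.47]
top in tool [ 0.0024 -0.0007  0.0175] [ 0.  0. -1.] [-0.  1.  0.] [56.808868408203125, 86.36791229248047]
[ 0.34  0.63 -1.12  2.25  1.66  0.91 -0.47] [ 0.82  0.65 -1.02  2.19  0.84  0.77  0.91]
```

View pics/p3.png

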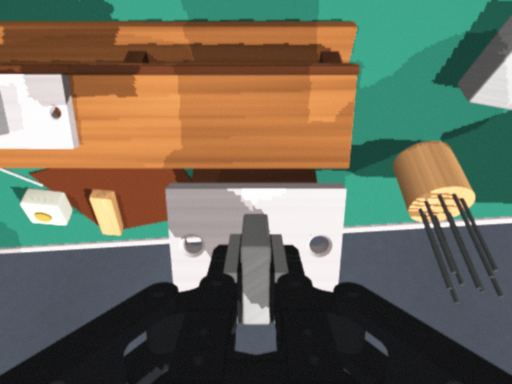

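The plate is held squarely in the jaws; its holes are at about (193,245) and (320,245). I'll measure the holes in the hand from this same picture.

```bash
python3 - <<'E'
from h import *
d=dict(np.load("p3.npz")); W,m,im=d["W"],d["m"],d["frame"]; T=Rot.from_quat(d["tq"]).as_matrix(); f,cx,cy=K(d)
P=(W-d["tp"])@T
ok=m&(abs(P[...,2]-.0175)<.004); zt=np.nanmedian(P[ok][:,2]); print("z top",zt)
o=-d["R"].T@d["t"]
def hit(u,v):
    r=d["R"].T@np.array([(u-cx)/f,(v-cy)/f,1]); a=T.T@(o-d["tp"]); b=T.T@r; return a+b*(zt-a[2])/b[2]
# rectify the plate's top face, 0.1 mm/px, x -5..35 and y -48..48 mm (tool axes)
h=np.linalg.inv(T) ; ys,xs=np.mgrid[-.048:.048:.0002,-.02:.035:.0002][0],np.mgrid[-.048:.048:.0002,-.02:.035:.0002][1]
X=np.stack([xs,ys,np.full_like(xs,zt)],-1)@T.T+d["tp"]; c=X@d["R"].T+d["t"]
r=cv2.remap(im,(c[...,0]/c[...,2]*f+cx).astype(np.float32),(c[...,1]/c[...,2]*f+cy).astype(np.float32),cv2.INTER_LINEAR)
save("rect.png",cv2.resize(np.rot90(r),None,fx=1.6,fy=1.6))
v,u=np.where(ok); e=P[ok]; print("x edge",np.percentile(e[:,0],99.5),"y edges",np.percentile(e[:,1],[.5,99.5]))
d2=dict(np.load("d2.npz")); 
X=np.array([.4703,-.1145,.0233]); ax=np.array([-.117,.993,0]); px=np.array([-.993,-.117,0])
E2=[]
ys,xs=np.mgrid[-.055:.055:.0002,-.04:.04:.0002]
def rectify(d,O,ex,ey,ys,xs):
    f,cx,cy=K(d); c=(O+xs[...,None]*ex+ys[...,None]*ey)@d["R"].T+d["t"]
    return cv2.remap(d["frame"],(c[...,0]/c[...,2]*f+cx).astype(np.float32),(c[...,1]/c[...,2]*f+cy).astype(np.float32),cv2.INTER_LINEAR)
r2=rectify(d2,X,-ax*0+np.cross(ax,[0,0,-1]),ax,ys,xs)
a=np.rot90(r); b=np.rot90(r2); w=max(a.shape[1],b.shape[1]); pad=lambda q:np.pad(q,((0,0),(0,w-q.shape[1]),(0,0)))
print(a.shape,b.shape); save("rect.png",np.vstack([pad(a),pad(b)]))
E
```

```text
z top 0.017632359923136803
x edge 0.03078694286831195 y edges [-0.04353245  0.04179788]
(275, 480, 3) (400, 550, 3)
```

View pics/rect.png

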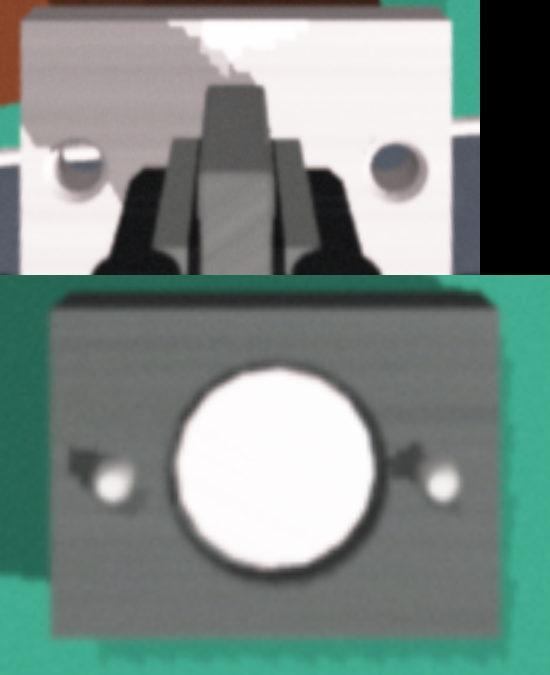

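Plate in the tool frame: x +1.1 mm, y −0.3 mm. The rectified die centre is shifted 0.5 mm from my first fit. Next: carry it over, then lower slowly with a force stop.

```bash
python3 - <<'E'
from h import *
da=np.array([-.117,.993,0]); q=ori(np.array([0,0,1.]),da).as_quat(); t=np.array([.4709,-.1142,0])
try: robot.servo_line(t+[0,0,.17],q,feed=.12)
except robot.Unreachable as e:
    print("unreach",e); robot.servo_line([.56,.02,.30],None,feed=.12); robot.goto(t+[0,0,.17],q)
robot.servo_line(t+[0,0,.072],q,feed=.09); robot.sleep(.3)
s=robot.sense(); print(s["time_s"],np.round(s["tcp_pos"],4),np.round(s["force"],1),s["grip_width"])
hit=robot.servo_line(t+[0,0,.047],q,feed=.02,f_stop=8)
s=robot.sense(); print(hit,s["time_s"],np.round(s["tcp_pos"],4),np.round(s["force"],1),np.round(s["ft_torque"],2))
p,W,m=look("plate_short","p4")
if m is not None:
    P=W[m]; print("z med",np.nanmedian(P[:,2]))
E
```

```text
15.4 [ 0.471  -0.1143  0.0722] [-0.1 -0.4 -3.1] 0.12717570872459535
True 16.3833 [ 0.4708 -0.1142  0.0507] [-1.5 -0.6  7. ] [-0.09  0.1   0.01]
p4 [(0.68, array([164., 182., 346., 324.]))] 16.48 [ 0.4708 -0.1142  0.0506] [ 0.78  0.87 -1.02  2.25  1.2   0.78  0.58]
z med 0.03338765701135078
```

View pics/p4.png

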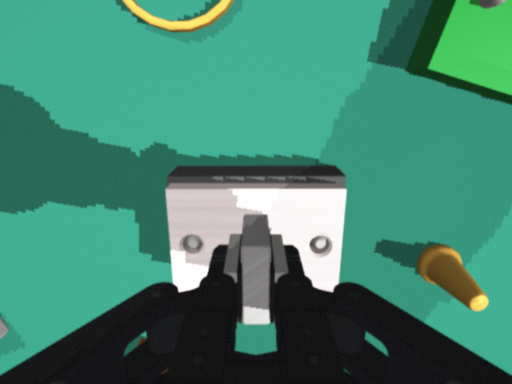

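The pins show inside both holes, at (193,243) and (320,244). The plate top measures about 33.4 mm with the known −0.8 mm bias, so it is seated (34 mm expected). I'll release, retreat and verify.

```bash
python3 - <<'E'
from h import *
da=np.array([-.117,.993,0]); q=ori(np.array([0,0,1.]),da).as_quat(); t=np.array([.4709,-.1142,0])
robot.grip(0.5,20)
robot.servo_line(t+[0,0,.09],q,feed=.06); robot.servo_line(t+[0,0,.17],q,feed=.12); robot.sleep(.3)
p,W,m=look("plate_short","p5")
P=W[m]; P=P[~np.isnan(P).any(1)]; P=P[abs(P[:,2]-.034)<.005]; c,n,k=plane(P,tol=.002); C,ax,wh=rect_in_plane(P[k],n)
print("plate top",np.round(C,4),"tilt",np.degrees(np.arccos(n[2])),np.round(ax,3),wh)
p=robot.get_image("side"); W=cloud(p)
for nm in ["plate_long","dome"]:
    for a in robot.masks_of(nm,p)[:2]: print(nm,round(a["conf"],2),np.round(a["extent"]),np.round(np.nanmedian(W[a["pixels"]],0),3))
a=cv2.imread("pics/p5.png")[100:300,130:390]
b=cv2.cvtColor(p["frame"][110:270,160:350],cv2.COLOR_RGB2BGR)
cv2.imwrite("pics/fin.png",np.hstack([cv2.resize(a,(400,308)),cv2.resize(b,(366,308))]))
E
```

```text
p5 [(0.58, array([204., 143., 309., 215.]))] 18.93 [ 0.4708 -0.1141  0.1698] [ 0.91  0.71 -1.21  2.17  0.88  0.91  0.85]
plate top [ 0.471  -0.1148  0.0333] tilt 0.04945498920737983 [-0.117  0.993  0.   ] [60.59744644165039, 86.21701049804688]
plate_long 0.83 [282. 205. 303. 242.] [ 0.614 -0.115  0.075]
```

View pics/fin.png

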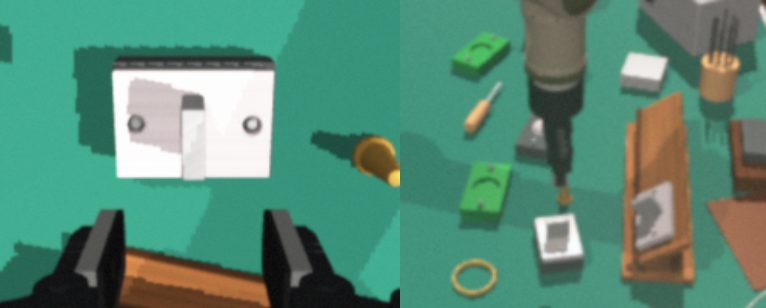

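The plate is seated over both pins (in the left crop at 136,124 and 252,124), level, released and clear of the gripper. The long plate hasn't moved. I'm handing in the job.

```bash
python3 -c "
from cell import robot
print(robot.sense()['time_s']); robot.finish_job()"
```

```text
19.075
the job is handed in; nothing more can be done
```

The short plate is seated on the short die, the one with the flat disc, and the job was handed in at 19.1 s of the 38 s allowed. I gripped it by its fin on the rack, carried it over and lowered it onto the pins with a force stop.

**Last checks:**
- **Height:** the plate's top face measured 33.3 mm against 34 mm expected. Every height I measured read about 0.8 mm low, so that is consistent with flush seating.
- **Tilt and turn:** tilt was 0.05°, and the plate's long axis matched the die's.
- **Centring:** the fitted plate centre was within about 1.2 mm of the die centre, and both pins showed in their holes.
- **Other plate:** the long plate was within about 2 mm of its starting position.

**Not confirmed:** the final dome search returned nothing because the arm was partly in the way in the side view; nothing came near the dome. The disc is now under the plate and could not be seen.

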